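# Move the chanter to the other folding hook

### The job

The boxwood chanter hangs on one of the two folding fork hooks of the rail; the other hook is folded up. First swing the folded hook down and press it gently home, past its spring catch and onto its stop; then carry the chanter over and hang it by its collar in that fork, and last fold the emptied hook up flat against the rail again. Ease things home by feel: never force or jab a hook or the chanter, do not drop the chanter, and leave the other things on the bench alone.

Things in the scene. Friction and masses are not known exactly. Their poses are not given: they have to be found in the camera images.
- rail: Oak rail standing on the bench: board 440 mm wide (y), 80 tall, 18 thick (x), 170 to 250 mm above the bench, on two dowel posts. Origin: on the bench under the board's middle; -x is its front, with the hooks at y = +85 and -85 mm (which is which changes). Each hook's hinge axis is 24 mm before the board's face, 35 mm below its top edge.
- hook_empty: Bracket of the empty steel fork hook. Origin on the hinge axis; +x into the board, z up, y along the hinge. Its arm (shape: see hook_full) stands up when folded, its tip 41 mm above the board, and reaches to -x when unfolded. Worn: its whole swing is turned by an unmeasured angle, so on its stop the arm points anywhere from 0.12 rad above to 0.12 rad below level.
- hook_full: Bracket of the like hook that holds the chanter; same axes; unworn, level on its stop. Arm: 76 mm long from the hinge axis, 40 wide (y), 8 thick, the axis in its mid-plane. From 34 mm outward it is a fork: two 10 mm prongs, 20 mm slot, with 5 mm high lips on the upper face of the last 4 mm. Cheeks 61 mm across, 16 high, flank the first 36 mm.
- hook_empty_arm (a joint): Arm angle: 0 folded (starts 0 to 0.3), 1.571 on its lower stop. The hinge is stiff: the arm stays where left (about 1 N at the tip). A spring catch resists the last 0.2 rad with about 6 N at the tip, gives way 0.1 to 0.07 rad before the stop, then holds the arm on the stop; breaking out takes about the same force.
- hook_full_arm (a joint): The same for the other hook: 1.571 unfolded and latched at the start, 0 folded flat. On both hooks both ends of the swing are hard stops: pushing an arm against one with about 20 N or more near the tip strains the hook.
- chanter_grip (a point): Centre of the chanter's plain round top stem, 18 mm diameter and 50 mm long (26 mm above the collar's underside). The chanter is upright, 218 mm long, 0.09 to 0.18 kg; z along it, up.
- chanter_collar (a point): Centre of the underside of the chanter's collar, a flat disc 27 mm across and 8 mm thick that rests on the prongs; below it the body is 15 mm in diameter for 110 mm, then flares to 29 mm at the foot 160 mm below.
- calliper: Flat steel calliper, 160 mm long, lying on the bench; origin at its underside. Bystander.
- beeswax: Beeswax block 60 x 40 x 28 mm on the bench; origin under its middle. Bystander.
- reed_case: Tin reed case 60 x 100 x 27 mm, shut, on the bench; origin under its middle. Bystander.
- loupe: Small loupe 38 mm across, 30 mm high on the bench; origin under its middle. Bystander.
There are look-alikes about, which are no part of the job. What is shaped like the part that bears chanter_grip but orange is not meant.

How it is judged:
On the way, in this order (a step that is already met when the one before it is completed fails the run):
1. the folded hook is swung down and latched on its stop (within 0.07 rad) while the chanter still hangs in its old place (value of joint hook_empty_arm above 1.5 rad and distance of chanter_collar from where it was at the start of the episode below 0.03 m), for 0.3 s.
2. the chanter hangs by its collar in the newly opened fork, let go (value of joint hook_empty_arm above 1.5 rad and x of chanter_collar in the frame of hook_empty between -0.068 and -0.036 m and y of chanter_collar in the frame of hook_empty between -0.007 and 0.007 m and z of chanter_collar in the frame of hook_empty between -0.009 and 0.017 m and angle between chanter_collar's own z axis and vertical below 0.25 rad and contact force between the fingers and chanter below 0.1 N and contact force between chanter and hook_empty above 0.3 N), for 0.3 s.
3. the emptied hook is folded up flat (within 0.12 rad) (value of joint hook_full_arm below 0.12 rad), for 0.2 s.
At the end, for the whole second after the job is handed in: The chanter hangs at rest by its collar in the fork of the hook that was folded (36 to 68 mm from the hinge, within 7 mm of its middle, tilt under 0.25 rad), that hook is latched (over 1.5 rad) and the other is folded within 0.12 rad of flat (value of joint hook_empty_arm above 1.5 rad and x of chanter_collar in the frame of hook_empty between -0.068 and -0.036 m and y of chanter_collar in the frame of hook_empty between -0.007 and 0.007 m and z of chanter_collar in the frame of hook_empty between -0.009 and 0.017 m and angle between chanter_collar's own z axis and vertical below 0.25 rad and linear speed of chanter below 0.05 m/s and value of joint hook_full_arm below 0.12 rad); the robot touches nothing.
It fails at once if a hook is forced against a stop with about 20 N or more near the tip (0.017 rad past it) ((value of joint hook_empty_arm above 1.588 rad or value of joint hook_empty_arm below -0.02 rad) or (value of joint hook_full_arm above 1.588 rad or value of joint hook_full_arm below -0.02 rad)).
It fails at once if the chanter is jabbed against a hook with more than 12 N (contact force between chanter and hook_empty above 12 N or contact force between chanter and hook_full above 12 N).
It fails at once if the chanter is dropped (height (world z) of chanter_grip below 0.17 m).
It fails at once if something else on the bench is moved more than 20 mm (distance of any of calliper, beeswax, reed_case, loupe from where it was at the start of the episode above 0.02 m).
It also fails if it takes over 72 s, if anything falls off the work surface, if the arm or the gripper's body presses on something with over 40 N, if the wrist force passes 120 N, or if a joint passes its speed limit or range.

### The arm

A 6-joint arm with a two-finger parallel gripper is mounted at the origin on the work surface. World frame = base frame: x ahead of the robot, y to its left, z up, the work surface at z = 0. Lengths are in m, angles in rad, forces in N, time in s.
With the tool pointing down it reaches from about 0.35 to 0.875 m from the base axis. Payload 4.2 kg.
Tool frame: the origin (TCP) lies on the centre line of the jaws, within the pads' length; the fingertips stand 19 mm ahead of it and the grasp point (between the pads) is the TCP; z points along the fingers, y is the line along which they close (so a half turn about z gives the same grasp; the last joint's range is limited). The gripper opens to 87 mm and grips with 3 to 60 N. Pads are 19 mm wide; open, the fingers measure 117 mm over their backs; the gripper's body (75 mm by 190 mm) begins 51 mm behind the grasp point.
Start: joints at [-0.886, 0.385, 0.008, 0, -1.194, -0.259], TCP at [0.258, -0.569, 0.242] pointing down, gripper open.
Joint ranges: [-3.14, 3.14], [-1.21, 2.06], [-1.07, 1.41], [-3.16, 2.05], [-2.99, -0.16], [-3.1, 3.1]. Speed limits (rad/s): [2.79, 2.79, 3.14, 3.14, 3.14, 3.14].

### API

Orientations are given as a unit quaternion [x, y, z, w].
In Python, from workcell import manip gives the robot as it stands.
- The arm moves only by the tool drive_tool, never from a script. Its argument "motion" is a list that holds one entry, the list of rows, each a list of 7 numbers: the opening, from 0 (shut) to 1 (fully open), then the shift along the world's x, y, z scaled (see below), then the turn, a rotation vector about the world's x, y, z scaled (see below). In form: [[[grip, dx, dy, dz, wx, wy, wz], ...]]. A call has 1 to 12 rows; each row is the pose to reach, as a shift and turn from the pose commanded when the call began; what a row does not reach only later rows make up. The controller multiplies each number of a shift by 50 cm and each number of a turn by 60 degrees. A row lasts 1/8 s, in which the tool goes at most 62.5 mm and 10.7 degrees, less where a joint would pass 70% of its speed; a pose out of reach is approached as far as the arm can. A call with a number of a shift or a turn outside -1 to 1 is refused whole. A call with a gripper value outside its range is refused whole. The fingers move at their own pace and stop on an object; "force" is the grip in N (left out, the last holds). Time passes only in rows, so rows that repeat a pose let the fingers close. It gives the time, the measured TCP pose, the force, the opening and the grip force at its end, in the units of the state.
- manip.get_state(): the state, without advancing time (a new reading comes with each control period).
- manip.get_image(name): name is "side" or "top" or "wrist"; returns the picture (384x512x3 uint8, blue, green, red); there is no depth.
- manip.get_calibration(name): a dict with "camera_matrix" (3x3 intrinsics, pixels), "distortion" ([k1, k2, p1, p2, k3] as OpenCV has them; the pictures are not rectified), "position" and "attitude" of the camera in the world; the wrist camera has in their place "hand_eye" (4x4, takes a point from camera to tool coordinates, whose origin is the TCP and whose axes are the flange's). Camera axes: x right, y down, z forward; pixel columns grow to the right and rows downward; lengths in m; the calibration is good to about 2 mm. A picture is of the moment at which its call begins: read the wrist's pose just before it. get_calibration takes no time and is no camera call.
- manip.hand_in(): hands the job in; it is judged then, once.
The state is a dict: "time": time; "joint_positions": joint angles; "qd": joint speeds; "joint_efforts": joint torques, N m; "ee_pos": TCP position; "tcp_rot": TCP orientation; "wrist_force": force on the tool from outside, world axes, zero at the start; "moment": the same for the moment, N m; "width": finger opening in m; "gripper_force": force on a finger pad.
Only numpy, scipy, OpenCV 4.12 (cv2) and the standard library are available. Lean on these libraries where they do the work, as an engineer would, in place of code of your own. Each camera call takes 0.05 s, during which the arm holds its last target. There are 200 camera calls.

## Working session

There is one attempt and no reset: what is moved stays moved. The work goes in short steps, Python scripts to look and compute and a tool call to move; the robot and the scene stay as the last step left them, time stands still between calls to the robot, and variables do not carry over. Pictures are saved under pics/ and viewed, at most 10 in all, crops included, and the job is handed in when it is done.

Besides the shell and the picture viewer there is one more tool, called after "Request:" by a JSON object that holds its "method" and its "body", one argument or row to a line. drive_tool: Moves the arm, as the interface text tells. Its arguments: {"type":"object","properties":{"motion":{"type":"array","items":{"type":"array","items":{"type":"array","items":{"type":"number","minimum":-1,"maximum":1}}}},"force":{"type":"number"}},"required":["motion"]}

```bash
mkdir -p pics; ls
cat > h.py <<'E'
import numpy as np, cv2, json
from workcell import manip
from scipy.spatial.transform import Rotation as R
def cam(n):
    c=manip.get_calibration(n); return c
E
python3 - <<'E'
from h import *
s=manip.get_state(); print(s)
for n in ("side","top","wrist"):
    c=manip.get_calibration(n); print(n,c)
    cv2.imwrite(f"pics/{n}0.png",manip.get_image(n))
E
```

```text
pics
{'time': 0.0, 'joint_positions': array([-8.86372349e-01,  3.85570018e-01,  6.63257868e-03, -5.00991892e-04,
       -1.19396506e+00, -2.58560800e-01]), 'qd': array([ 0.00014599,  0.00050202,  0.00118009, -0.00023367, -0.00036317,
        0.00073871]), 'joint_efforts': array([-9.91472803e-06, -3.90666246e+01,  1.87410057e+01,  4.21977773e+00,
        1.10237769e-02, -1.80341040e-04]), 'ee_pos': array([ 0.25796459, -0.56867682,  0.24045376]), 'tcp_rot': array([-2.11235726e-01,  9.77434553e-01,  1.04393495e-03, -2.70907925e-04]), 'wrist_force': array([ 0.65466917, -0.63624855, -0.43805907]), 'moment': array([ 0.01263108,  0.00411911, -0.00817862]), 'gripper_force': 0.0, 'width': 0.08690124906654831}
side {'camera_matrix': array([[373.18541563,   0.        , 255.4934464 ],
       [  0.        , 373.18541563, 190.3376978 ],
       [  0.        ,   0.        ,   1.        ]]), 'distortion': array([-0.0803844,  0.       ,  0.       ,  0.       ,  0.       ]), 'position': array([ 0.12239079, -0.39497475,  0.55060276]), 'attitude': array([ 0.81112952, -0.35087031,  0.18547499, -0.42960209
[... 322 characters left out ...]
026]), 'attitude': array([-0.69828299,  0.71388291, -0.02983639,  0.04338023])}
wrist {'camera_matrix': array([[334.69811332,   0.        , 256.92655458],
       [  0.        , 334.69811332, 195.34274428],
       [  0.        ,   0.        ,   1.        ]]), 'distortion': array([-0.09311064,  0.        ,  0.        ,  0.        ,  0.        ]), 'hand_eye': array([[ 2.70420816e-04, -9.67324965e-01, -2.53539620e-01,
         6.85730751e-02],
       [ 9.99999159e-01,  5.83196652e-04, -1.15847808e-03,
         1.00067591e-03],
       [ 1.26848823e-03, -2.53539093e-01,  9.67324309e-01,
        -1.42434476e-01],
       [ 0.00000000e+00,  0.00000000e+00,  0.00000000e+00,
         1.00000000e+00]])}
```

View pics/side0.png

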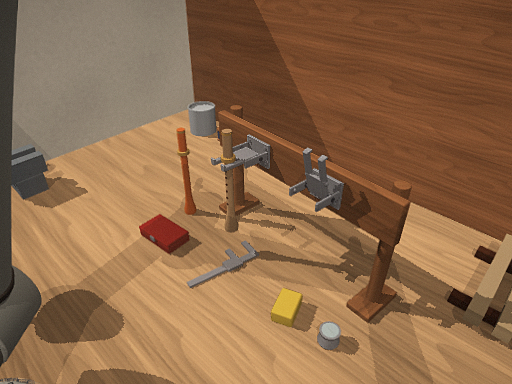

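View pics/top0.png

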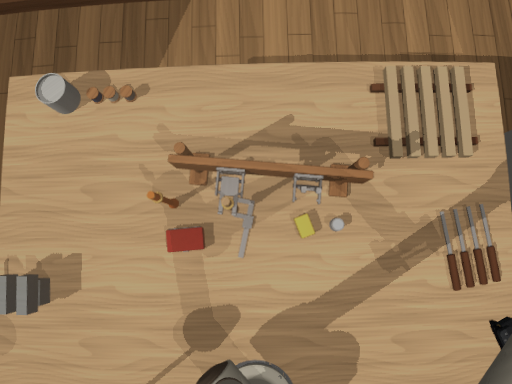

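The side view shows the tan chanter hanging at (228,150) in the left hook (245,152), and an orange look-alike standing at (184,155). The folded empty hook is at (316,175). The top view shows the rail from (170,158) to (372,175), with the beeswax at (305,225), loupe (337,224), calliper (246,225) and reed case (185,240).

The thing that could be mistaken for the chanter is the orange one, at side (184,155) / top (160,198). The wanted one is boxwood tan, at side (228,150) / top (228,203), and it hangs in the fork.

```bash
cat >> h.py <<'E'
def ray(n,uv,pose=None):
    c=manip.get_calibration(n)
    p=cv2.undistortPoints(np.array([[uv]],float),c["camera_matrix"],c["distortion"])[0,0]
    d=np.array([p[0],p[1],1.])
    if n=="wrist":
        s=pose; T=np.eye(4);T[:3,:3]=R.from_quat(s["tcp_rot"]).as_matrix();T[:3,3]=s["ee_pos"]
        T=T@c["hand_eye"]; return T[:3,3],T[:3,:3]@d
    return np.array(c["position"]),R.from_quat(c["attitude"]).as_matrix()@d
def onz(n,uv,z,pose=None):
    o,d=ray(n,uv,pose); return o+d*(z-o[2])/d[2]
def tri(*nuv):
    A=np.zeros((3,3));b=np.zeros(3);L=[]
    for q in nuv:
        o,d=ray(*q);d=d/np.linalg.norm(d);P=np.eye(3)-np.outer(d,d);A+=P;b+=P@o;L.append((o,d))
    x=np.linalg.solve(A,b);return x,[np.linalg.norm(np.cross(x-o,d)) for o,d in L]
def proj(n,X,pose=None):
    c=manip.get_calibration(n)
    if n=="wrist":
        T=np.eye(4);T[:3,:3]=R.from_quat(pose["tcp_rot"]).as_matrix();T[:3,3]=pose["ee_pos"];T=T@c["hand_eye"];Rm,o=T[:3,:3],T[:3,3]
    else: Rm,o=R.from_quat(c["attitude"]).as_matrix(),np.array(c["position"])
    r=Rm.T; t=-r@o
    return cv2.projectPoints(np.atleast_2d(X).astype(float),cv2.Rodrigues(r)[0],t,c["camera_matrix"],c["distortion"])[0][:,0]
E
python3 - <<'E'
from h import *
t=cv2.imread("pics/top0.png");s=cv2.imread("pics/side0.png")
a=cv2.resize(t[140:222,160:380],None,fx=3.6,fy=3.6,interpolation=cv2.INTER_CUBIC)
b=cv2.resize(s[115:217,200:420],None,fx=3,fy=3,interpolation=cv2.INTER_CUBIC)[:300]
o=np.zeros((600,792,3),np.uint8);o[:a.shape[0]]=a[:,:792];o[298:298+300,:b.shape[1]]=b[:300]
cv2.imwrite("pics/c1.png",o)
E
```

```text
(no output)
```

View pics/c1.png

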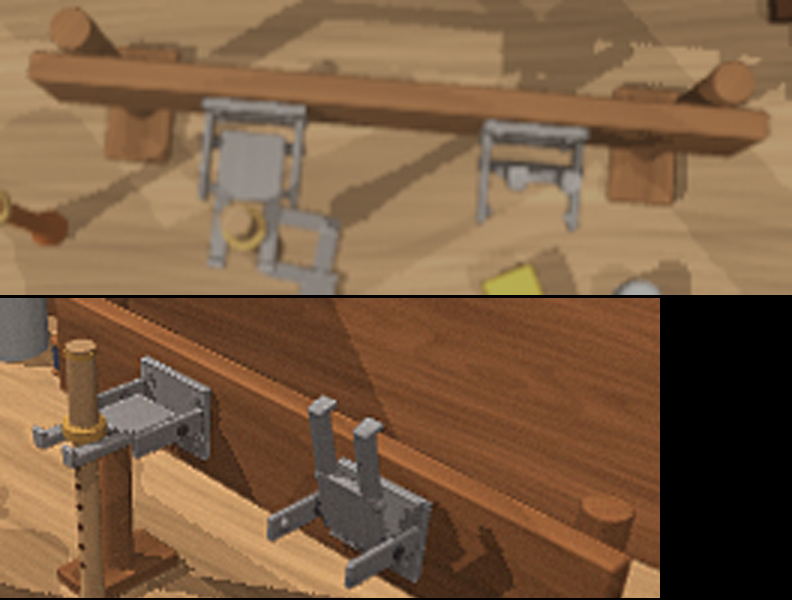

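Run:
```python
from h import *
T=lambda X,Y:("top",(160+X/3.6,140+Y/3.6))
S=lambda X,Y:("side",(200+X/3,115+(Y-298)/3))
np.set_printoptions(precision=4,suppress=True)
bl=onz(*T(35,52),.25);br=onz(*T(770,112),.25);d=br-bl
print("back top edge",bl,br,np.linalg.norm(d),np.arctan2(d[0],-d[1]))
print("side right end top front",onz(*S(628,565),.25), "side right back",onz(*S(622,550),.25))
print("chanter top side",tri(T(240,222),S(81,346)))
print("collar",tri(T(241,227),S(84,428)))
print("full lips L,R", tri(T(216,262),S(40,432)),tri(T(269,268),S(72,452)))
print("empty tips L,R", tri(T(517,180),S(322,405)),tri(T(571,185),S(370,427)))
print("empty cheeks front L,R", tri(T(484,219),S(270,522)),tri(T(573,226),S(350,572)))
print("full cheeks front L",tri(T(205,195),S(97,385)))
```

```text
back top edge [0.6226 0.168  0.25  ] [ 0.576  -0.2652  0.25  ] 0.43576172553310716 -0.1071269788607878
side right end top front [ 0.5652 -0.2694  0.25  ] side right back [ 0.5746 -0.2621  0.25  ]
chanter top side (array([0.5165, 0.0441, 0.2746]), [np.float64(0.0006762239930017704), np.float64(0.0006762239930016656)])
collar (array([0.5192, 0.0486, 0.2179]), [np.float64(0.0012223284465177784), np.float64(0.0012223284465177633)])
full lips L,R (array([0.498 , 0.0643, 0.2179]), [np.float64(0.0008787538211093043), np.float64(0.0008787538211093377)]) (array([0.4939, 0.0319, 0.2187]), [np.float64(0.0012365755925732665), np.float64(0.0012365755925732962)])
empty tips L,R (array([ 0.5356, -0.1113,  0.2857]), [np.float64(0.001221482989042595), np.float64(0.0012214829890425335)]) (array([ 0.5325, -0.1417,  0.286 ]), [np.float64(0.0018460651442689375), np.float64(0.0018460651442688705)])
empty cheeks front L,R (array([ 0.5196, -0.0975,  0.2168]), [np.float64(0.0004288280463901713), np.float64(0.0004288280463899778)]) (array([ 0.5148, -0.1523,  0.214 ]), [np.float64(0.00033269013141538933), np.float64(0.00033269013141531316)])
full cheeks front L (array([0.5407, 0.0654, 0.2329]), [np.float64(0.0056837849328676155), np.float64(0.005683784932867636)])
```

Request:
{"method": "drive_tool", "body": {
  "motion": [
    [[0, 0, 0, 0.2, 0, 0, -0.1], [0, 0.06, 0.09, 0.24, 0, 0, -0.25], [0, 0.13, 0.18, 0.24, 0, 0, -0.4], [0, 0.2, 0.28, 0.24, 0, 0, -0.507], [0, 0.27, 0.38, 0.24, 0, 0, -0.507], [0, 0.34, 0.48, 0.24, 0, 0, -0.507], [0, 0.41, 0.58, 0.24, 0, 0, -0.507], [0, 0.48, 0.68, 0.24, 0, 0, -0.507], [0, 0.55, 0.78, 0.24, 0, 0, -0.507], [0, 0.624, 0.876, 0.24, 0, 0, -0.507], [0, 0.624, 0.876, 0.24, 0, 0, -0.507], [0, 0.624, 0.876, 0.24, 0, 0, -0.507]]
  ],
  "force": 10
}}

```text
time: 1.65
ee_pos: [0.57, -0.131, 0.3611]
tcp_rot: [0.052, 0.999, -0.0, -0.001]
wrist_force: [-0.2, -0.0, -0.2]
width: 0.0009
gripper_force: 0.0
```

Run:
```python
from h import *
s=manip.get_state();print(s["time"],s["ee_pos"],s["tcp_rot"],s["width"],s["wrist_force"])
w=manip.get_image("wrist");sd=manip.get_image("side")
cv2.imwrite("pics/w1.png",w);cv2.imwrite("pics/s1.png",sd)
cv2.imwrite("pics/ws1.png",np.hstack([cv2.resize(w,(400,300)),cv2.resize(sd[100:325,150:450],(400,300))]))
M=R.from_quat(s["tcp_rot"]).as_matrix();print(M)
```

```text
1.65 [ 0.57004178 -0.13095583  0.36105935] [ 5.22167395e-02  9.98635581e-01 -8.66678720e-05 -6.17497772e-04] 0.0009306181909623008 [-0.1954824  -0.03404893 -0.23976185]
[[-9.94546062e-01  1.04290881e-01 -1.24236152e-03]
 [ 1.04291095e-01  9.94546809e-01 -1.08611801e-04]
 [ 1.22425946e-03 -2.37586682e-04 -9.99999222e-01]]
```

View pics/ws1.png

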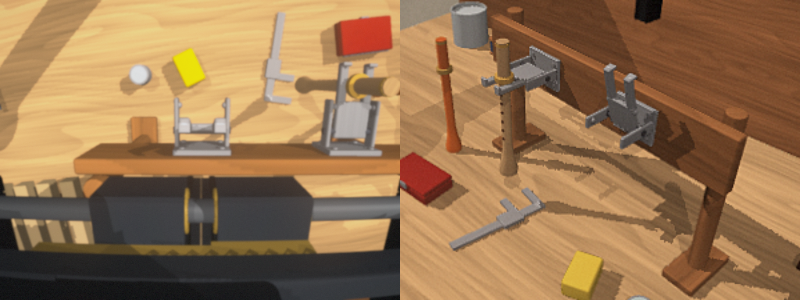

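The wrist view, scaled to 400x300, shows the shut fingers at x≈202, in line with the folded hook at (202,130). The rail is below it, with its front top edge at y≈160. The side view shows the folded hook unchanged.

Run:
```python
from h import *
s=manip.get_state();w=cv2.imread("pics/w1.png")
np.set_printoptions(precision=4,suppress=True)
for u in (150,330,400):
    col=w[180:232,u].astype(int).sum(1); print(u,list(col))
K=lambda X,Y:(X*1.28,Y*1.28)
print("front edge pred", proj("wrist",[[.5904-.00895+.0*.107-.1*.107*1, -.0476+.00096-.0994,.25]],s), proj("wrist",[[.5904-.00895+.1*.107, -.0476+.00096+.0994,.25]],s))
h=np.array([.5485,-.1286,.215]);ex=np.array([.994,-.107,0]);ey=np.array([.107,.994,0]);ez=np.array([0,0,1])
for th in (.1,.2,.3):
  a=-np.sin(th)*ex+np.cos(th)*ez;n=np.cos(th)*ex+np.sin(th)*ez
  print(th,"tips wrist",proj("wrist",[h+.076*a-.004*n+q*ey for q in(.02,-.02)],s).round(1).tolist(),"side",proj("side",[h+.076*a-.004*n+q*ey for q in(.02,-.02)]).round(1).tolist())
crop=cv2.resize(w[100:220,180:340],None,fx=4,fy=4,interpolation=cv2.INTER_CUBIC)
cv2.imwrite("pics/c2.png",crop)
```

```text
150 [np.int64(560), np.int64(553), np.int64(510), np.int64(390), np.int64(291), np.int64(272), np.int64(266), np.int64(266), np.int64(260), np.int64(268), np.int64(278), np.int64(275), np.int64(274), np.int64(274), np.int64(267), np.int64(274), np.int64(282), np.int64(280), np.int64(277), np.int64(287), np.int64(281), np.int64(277), np.int64(293), np.int64(318), np.int64(357), np.int64(381), np.int64(388), np.int64(398), np.int64(401), np.int64(405), np.int64(412), np.int64(410), np.int64(416), np.int64(410), np.int64(412), np.int64(417), np.int64(414), np.int64(414), np.int64(412), np.int64(402), np.int64(400), np.int64(377), np.int64(341), np.int64(271), np.int64(212), np.int64(176), np.int64(166), np.int64(168), np.int64(161), np.int64(164), np.int64(169), np.int64(163)]
330 [np.int64(566), np.int64(562), np.int64(524), np.int64(427), np.int64(329), np.int64(288), np.int64(274), np.int64(282), np.int64(285), np.int64(287), np.int64(278), np.int64(280), np.int64(278), np.int64(280), np.int64(278), np.int64(276), np.int64(275), np.int64(279), np.int64(280), np.int64(286), np.int64(2
[... 872 characters left out ...]
4(418), np.int64(423), np.int64(419), np.int64(419), np.int64(410), np.int64(404), np.int64(393), np.int64(396), np.int64(390), np.int64(394), np.int64(389), np.int64(384), np.int64(386), np.int64(389), np.int64(389), np.int64(383), np.int64(363), np.int64(374), np.int64(433), np.int64(478), np.int64(497), np.int64(501), np.int64(496), np.int64(497), np.int64(496), np.int64(491)]
front edge pred [[238.2884 201.5217]] [[481.1583 201.6337]]
0.1 tips wrist [[288.2, 165.6], [226.3, 165.5]] side [[306.1, 146.5], [326.5, 156.3]]
0.2 tips wrist [[288.2, 153.8], [226.3, 153.7]] side [[302.6, 148.9], [323.0, 158.9]]
0.3 tips wrist [[288.2, 142.2], [226.4, 142.1]] side [[299.1, 151.7], [319.5, 161.9]]
```

View pics/c2.png

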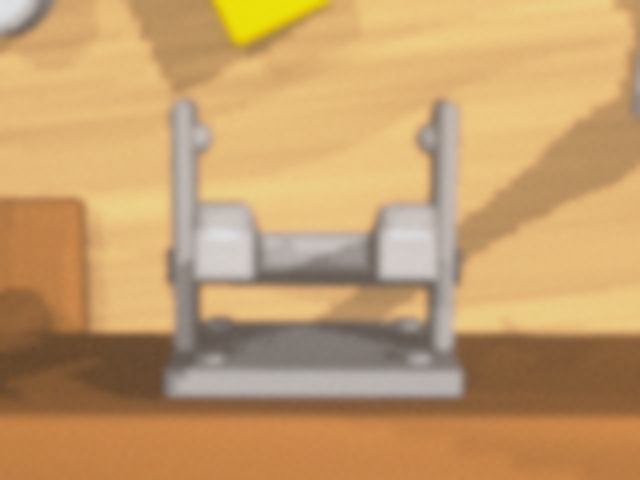

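The crop shows the folded hook with its lips toward the board. The prong outer edges are at u≈229 and 289, and the rail edge is about 2 mm further out than computed. The corrected hinge is about (0.550, -0.128). I'll descend behind it and sweep it down.

Request:
{"method": "drive_tool", "body": {
  "motion": [
    [[0, 0, 0.002, -0.07, 0, 0, 0], [0, 0, 0.002, -0.137, 0, 0, 0], [0, -0.025, 0.005, -0.137, 0, 0, 0], [0, -0.049, 0.0075, -0.137, 0, 0, 0], [0, -0.06, 0.0085, -0.141, 0, 0, 0], [0, -0.071, 0.01, -0.145, 0, 0, 0], [0, -0.082, 0.011, -0.151, 0, 0, 0], [0, -0.092, 0.012, -0.157, 0, 0, 0], [0, -0.101, 0.013, -0.165, 0, 0, 0], [0, -0.11, 0.014, -0.173, 0, 0, 0], [0, -0.117, 0.015, -0.182, 0, 0, 0], [0, -0.124, 0.016, -0.192, 0, 0, 0]]
  ]
}}

```text
time: 3.25
ee_pos: [0.5079, -0.124, 0.2724]
tcp_rot: [0.051, 0.999, -0.002, 0.002]
wrist_force: [-16.5, 6.4, 33.0]
width: 0.0007
gripper_force: 20.9
```

Request:
{"method": "drive_tool", "body": {
  "motion": [
    [[0, -0.004, 0, -0.008, 0, 0, 0], [0, -0.007, 0, -0.014, 0, 0, 0], [0, -0.007, 0, -0.014, 0, 0, 0]]
  ]
}}

```text
time: 3.62
ee_pos: [0.5006, -0.1236, 0.2667]
tcp_rot: [0.051, 0.999, -0.001, -0.002]
wrist_force: [-23.6, 9.3, 37.3]
width: 0.0001
gripper_force: 33.8
```

The forces are higher than expected, so I'll look before moving again.

Run:
```python
from h import *
s=manip.get_state();print(s["time"],s["ee_pos"],s["wrist_force"],s["moment"],s["width"])
w=manip.get_image("wrist");sd=manip.get_image("side")
cv2.imwrite("pics/ws2.png",np.hstack([cv2.resize(w,(400,300)),cv2.resize(sd[120:240,250:410],(400,300),interpolation=cv2.INTER_CUBIC)]))
```

```text
3.625 [ 0.500648   -0.12363605  0.2666756 ] [-23.64907898   9.33598501  37.32796253] [2.57717633 6.41327116 0.04715989] 0.00010820273393058943
```

View pics/ws2.png

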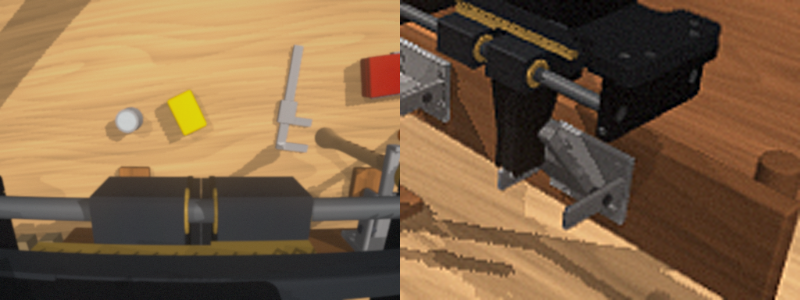

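Run:
```python
from h import *
np.set_printoptions(precision=0,suppress=True)
h=np.array([.550,-.1277,.215]);ex=np.array([.994,-.107,0]);ey=np.array([.107,.994,0]);ez=np.array([0,0,1])
def P(th,r,y,n): 
  a=-np.sin(th)*ex+np.cos(th)*ez;m=np.cos(th)*ex+np.sin(th)*ez
  q=proj("side",[h+r*a+y*ey+n*m])[0]; return [round(400+(q[0]-250)*2.5),round((q[1]-120)*2.5)]
for th in (.25,.5,.75,1.,1.2):
  print(th,"prongR out end",P(th,.076,-.02,.004),"r34",P(th,.034,-.02,.004),"r0",P(th,.0,-.02,.004),"| web left r34",P(th,.034,.02,.004),"slot corner L/R",P(th,.034,.01,.004),P(th,.034,-.01,.004), "prongL end",P(th,.076,.02,.004))
s=manip.get_state()
f=s["ee_pos"];
for dx in(-.0095,.0095):
  for dy in (-.015,.015):
    q=proj("side",[f+dx*ex+dy*ey-.019*ez])[0];print("tip",dx,dy,400+(q[0]-250)*2.5,(q[1]-120)*2.5)
sd=manip.get_image("side")
cv2.imwrite("pics/c3.png",cv2.resize(sd[140:215,275:365],(720,600),interpolation=cv2.INTER_CUBIC))
```

```text
0.25 prongR out end [587, 92] r34 [592, 146] r0 [595, 185] | web left r34 [543, 120] slot corner L/R [555, 126] [579, 139] prongL end [537, 67]
0.5 prongR out end [566, 111] r34 [583, 153] r0 [595, 184] | web left r34 [534, 127] slot corner L/R [546, 134] [570, 147] prongL end [515, 86]
0.75 prongR out end [545, 136] r34 [574, 164] r0 [594, 183] | web left r34 [525, 137] slot corner L/R [537, 143] [561, 157] prongL end [495, 109]
1.0 prongR out end [528, 165] r34 [566, 175] r0 [594, 183] | web left r34 [518, 148] slot corner L/R [530, 155] [554, 168] prongL end [479, 137]
1.2 prongR out end [517, 189] r34 [561, 186] r0 [593, 183] | web left r34 [513, 158] slot corner L/R [525, 165] [549, 178] prongL end [469, 160]
tip -0.0095 -0.015 524.9417181211044 177.64915854748864
tip -0.0095 0.015 488.50458176025097 156.1541002365196
tip 0.0095 -0.015 547.3314647747833 165.7794454992578
tip 0.0095 0.015 510.848993481536 145.06775272026437
```

View pics/c3.png

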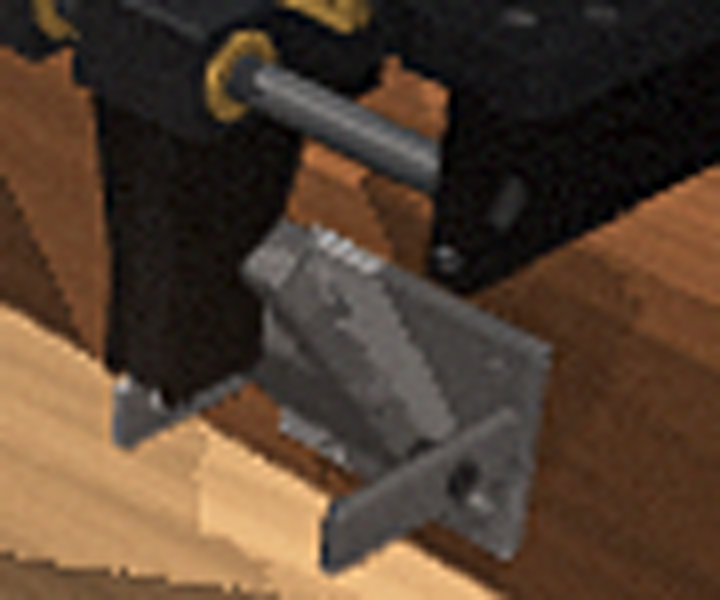

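The crop shows that the shut fingers are narrower than the 20 mm slot. They slid into the fork, with the right prong end at (270,265) fully visible, and are bearing on its root. I'll lift straight out and retry with the fingers opened about 22 mm, one on each prong.

Request:
{"method": "drive_tool", "body": {
  "motion": [
    [[0, 0.004, 0, 0.02, 0, 0, 0], [0, 0.004, 0, 0.04, 0, 0, 0], [0, 0.004, 0, 0.06, 0, 0, 0]]
  ]
}}

```text
time: 4.15
ee_pos: [0.5064, -0.1232, 0.2879]
tcp_rot: [0.053, 0.999, -0.0, -0.001]
wrist_force: [0.1, -0.2, 0.8]
width: 0.0002
gripper_force: 0.0
```

Request:
{"method": "drive_tool", "body": {
  "motion": [
    [[0.25, 0, 0, 0.05, 0, 0, 0], [0.25, 0, 0, 0.1, 0, 0, 0], [0.25, 0.04, -0.004, 0.1, 0, 0, 0], [0.25, 0.078, -0.008, 0.1, 0, 0, 0], [0.25, 0.078, -0.008, 0.05, 0, 0, 0], [0.25, 0.078, -0.008, 0.009, 0, 0, 0], [0.25, 0.055, -0.006, 0.001, 0, 0, 0], [0.25, 0.044, -0.005, -0.004, 0, 0, 0], [0.25, 0.034, -0.004, -0.011, 0, 0, 0], [0.25, 0.025, -0.003, -0.018, 0, 0, 0], [0.25, 0.017, -0.002, -0.027, 0, 0, 0], [0.25, 0.017, -0.002, -0.027, 0, 0, 0]]
  ],
  "force": 20
}}

```text
time: 5.65
ee_pos: [0.5144, -0.1241, 0.2747]
tcp_rot: [0.053, 0.999, 0.0, -0.001]
wrist_force: [0.0, -0.1, 0.4]
width: 0.0221
gripper_force: 0.0
```

Request:
{"method": "drive_tool", "body": {
  "motion": [
    [[0.25, -0.004, 0, -0.005, 0, 0, 0], [0.25, -0.008, 0.001, -0.009, 0, 0, 0], [0.25, -0.011, 0.001, -0.014, 0, 0, 0], [0.25, -0.014, 0.0015, -0.019, 0, 0, 0], [0.25, -0.018, 0.002, -0.025, 0, 0, 0]]
  ]
}}

```text
time: 6.28
ee_pos: [0.5062, -0.1232, 0.2624]
tcp_rot: [0.053, 0.999, -0.0, 0.0]
wrist_force: [0.4, -0.8, -0.2]
width: 0.0218
gripper_force: 0.5
```

Run:
```python
from h import *
s=manip.get_state();print(s["time"],s["ee_pos"],s["wrist_force"],s["width"])
sd=manip.get_image("side");w=manip.get_image("wrist")
cv2.imwrite("pics/c4.png",np.hstack([cv2.resize(sd[140:230,275:365],(400,400),interpolation=cv2.INTER_CUBIC),cv2.resize(w,(400,400))]))
```

```text
6.275 [ 0.50621844 -0.1232152   0.26239124] [ 0.37463924 -0.79872398 -0.20856419] 0.021758556921711837
```

View pics/c4.png

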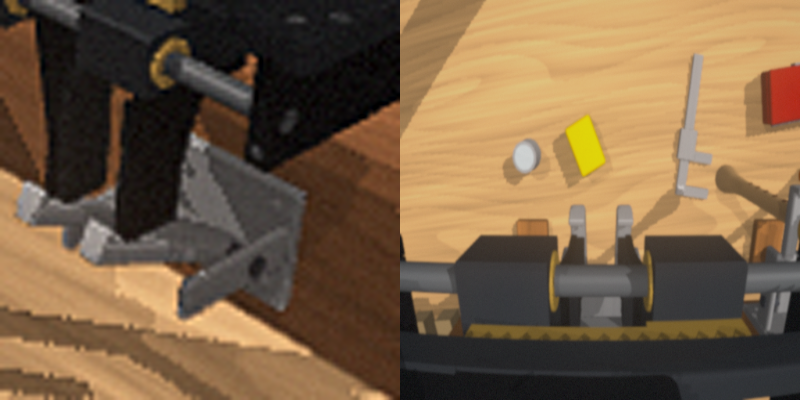

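The side crop shows both fingers on the prongs, with the lips at (30,200) and (95,240) and the arm about 0.4 rad above level. I'll continue by feel.

Request:
{"method": "drive_tool", "body": {
  "motion": [
    [[0.25, -0.003, 0, -0.006, 0, 0, 0], [0.25, -0.006, 0, -0.013, 0, 0, 0], [0.25, -0.008, 0.001, -0.019, 0, 0, 0]]
  ]
}}

```text
time: 6.75
ee_pos: [0.5021, -0.1227, 0.2528]
tcp_rot: [0.053, 0.999, -0.0, -0.0]
wrist_force: [0.7, -1.2, 0.6]
width: 0.0221
gripper_force: 0.4
```

Request:
{"method": "drive_tool", "body": {
  "motion": [
    [[0.25, -0.0005, 0, -0.003, 0, 0, 0], [0.25, -0.001, 0, -0.006, 0, 0, 0]]
  ]
}}

```text
time: 7.0
ee_pos: [0.5015, -0.1227, 0.2504]
tcp_rot: [0.052, 0.999, -0.0, -0.0]
wrist_force: [-0.8, 0.7, 4.5]
width: 0.0221
gripper_force: 2.1
```

Request:
{"method": "drive_tool", "body": {
  "motion": [
    [[0.25, -0.0005, 0, -0.0025, 0, 0, 0], [0.25, -0.001, 0, -0.005, 0, 0, 0]]
  ]
}}

```text
time: 7.25
ee_pos: [0.5011, -0.1227, 0.2485]
tcp_rot: [0.052, 0.999, -0.0, 0.0]
wrist_force: [-1.8, 1.9, 6.8]
width: 0.0218
gripper_force: 3.7
```

Request:
{"method": "drive_tool", "body": {
  "motion": [
    [[0.25, -0.0005, 0, -0.0025, 0, 0, 0], [0.25, -0.001, 0, -0.005, 0, 0, 0]]
  ]
}}

```text
time: 7.5
ee_pos: [0.5006, -0.1227, 0.2464]
tcp_rot: [0.052, 0.999, -0.0, 0.0]
wrist_force: [-2.0, 2.0, 7.7]
width: 0.022
gripper_force: 3.6
```

Request:
{"method": "drive_tool", "body": {
  "motion": [
    [[0.25, -0.0003, 0, -0.0025, 0, 0, 0], [0.25, -0.0006, 0, -0.005, 0, 0, 0]]
  ]
}}

```text
time: 7.75
ee_pos: [0.5001, -0.1226, 0.2433]
tcp_rot: [0.052, 0.999, 0.0, 0.0]
wrist_force: [-0.6, 1.7, 2.3]
width: 0.0221
gripper_force: 0.8
```

Request:
{"method": "drive_tool", "body": {
  "motion": [
    [[0.25, 0, 0, 0, 0, 0, 0], [0.25, 0, 0, -0.001, 0, 0, 0]]
  ]
}}

```text
time: 8.0
ee_pos: [0.5002, -0.1227, 0.2415]
tcp_rot: [0.053, 0.999, 0.0, -0.0]
wrist_force: [0.5, 0.3, -0.8]
width: 0.0216
gripper_force: 0.0
```

Request:
{"method": "drive_tool", "body": {
  "motion": [
    [[0.25, 0, 0, -0.001, 0, 0, 0], [0.25, 0, 0, -0.002, 0, 0, 0], [0.25, 0, 0, -0.002, 0, 0, 0]]
  ]
}}

```text
time: 8.38
ee_pos: [0.5003, -0.1227, 0.2409]
tcp_rot: [0.053, 0.999, 0.0, -0.0]
wrist_force: [-0.1, 0.9, -0.2]
width: 0.0215
gripper_force: 0.0
```

Request:
{"method": "drive_tool", "body": {
  "motion": [
    [[0.25, 0, 0, -0.001, 0, 0, 0], [0.25, 0, 0, -0.002, 0, 0, 0], [0.25, 0, 0, -0.002, 0, 0, 0]]
  ]
}}

```text
time: 8.75
ee_pos: [0.5003, -0.1227, 0.24]
tcp_rot: [0.053, 0.999, 0.0, -0.0]
wrist_force: [0.0, -0.3, -0.3]
width: 0.0219
gripper_force: 0.0
```

Request:
{"method": "drive_tool", "body": {
  "motion": [
    [[0.25, 0, 0, -0.001, 0, 0, 0], [0.25, 0, 0, -0.002, 0, 0, 0], [0.25, 0, 0, -0.002, 0, 0, 0]]
  ]
}}

```text
time: 9.12
ee_pos: [0.5003, -0.1227, 0.239]
tcp_rot: [0.053, 0.999, -0.0, -0.0]
wrist_force: [0.3, 0.4, -0.0]
width: 0.0218
gripper_force: 0.0
```

The arm is latched, with no force on the fingers. I'll retreat and look from above the chanter.

Request:
{"method": "drive_tool", "body": {
  "motion": [
    [[0.25, 0, 0, 0.12, 0, 0, 0], [0.25, 0, 0, 0.24, 0, 0, 0], [0.6, 0.01, 0.1, 0.24, 0, 0, 0], [0.6, 0.02, 0.2, 0.24, 0, 0, 0], [0.6, 0.03, 0.3, 0.24, 0, 0, 0], [0.6, 0.038, 0.338, 0.24, 0, 0, 0], [0.6, 0.038, 0.338, 0.24, 0, 0, 0]]
  ]
}}

```text
time: 10.0
ee_pos: [0.5195, 0.0471, 0.3588]
tcp_rot: [0.052, 0.999, -0.0, -0.0]
wrist_force: [-0.5, -0.6, -0.2]
width: 0.0519
gripper_force: 0.0
```

Run:
```python
from h import *
s=manip.get_state();print(s["time"],s["ee_pos"],s["tcp_rot"],s["wrist_force"])
w=manip.get_image("wrist");sd=manip.get_image("side");t=manip.get_image("top")
for n,i in(("w5",w),("s5",sd),("t5",t)): cv2.imwrite(f"pics/{n}.png",i)
o=np.zeros((600,800,3),np.uint8)
o[:300,:400]=cv2.resize(w,(400,300));o[:300,400:]=cv2.resize(sd[130:235,270:410],(400,300),interpolation=cv2.INTER_CUBIC)
o[300:,:]=cv2.resize(w[60:240,150:390],(800,600),interpolation=cv2.INTER_CUBIC)[:300]
o[300:,:400]=cv2.resize(sd[105:225,200:360],(400,300),interpolation=cv2.INTER_CUBIC)
cc=cv2.resize(w[60:240,150:390],(400,300),interpolation=cv2.INTER_CUBIC);o[300:,400:]=cc
cv2.imwrite("pics/v5.png",o)
```

```text
10.0 [0.51951852 0.04714728 0.35876596] [ 5.15948614e-02  9.98668028e-01 -2.01288558e-04 -3.14975747e-04] [-0.48563964 -0.61831385 -0.18369669]
```

View pics/v5.png

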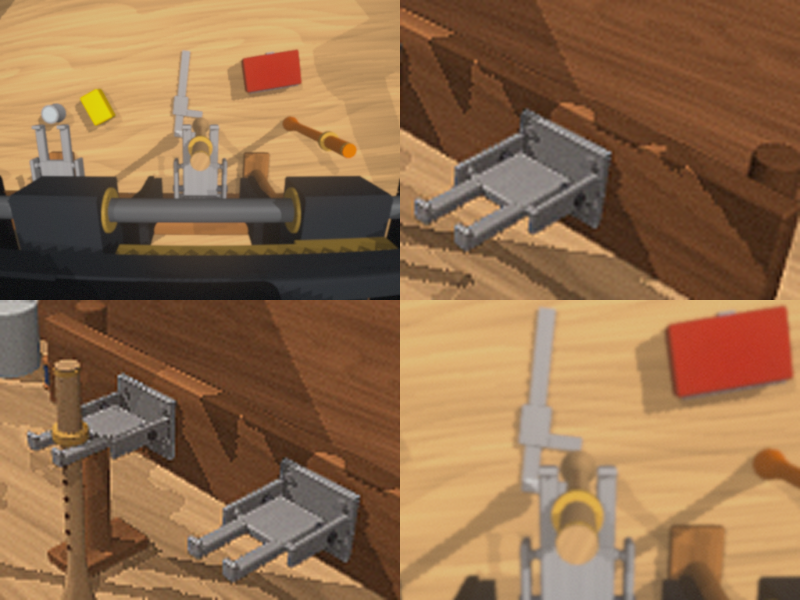

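Views: the second hook is now down, about level, with its lips in the top-right crop at (424,208) and (463,235). In the wrist crop, the stem top is at (576,545) and the collar at (578,513). The hanging chanter is still in place.

Run:
```python
from h import *
np.set_printoptions(precision=4,suppress=True)
s=manip.get_state()
W=lambda X,Y:(150+(X-400)/1.6667,60+(Y-300)/1.6667)
print("stem top",onz("wrist",W(576,545),.277,s),"collar top",onz("wrist",W(578,513),.227,s))
print("full lips L,R wrist",onz("wrist",W(547,476),.2235,s),onz("wrist",W(607,474),.2235,s))
w=cv2.imread("pics/w5.png");hsv=cv2.cvtColor(w,cv2.COLOR_BGR2HSV)
h=np.array([.550,-.1277,.215]);hf=np.array([.5682,.0413,.215]);ex=np.array([.994,-.107,0]);ey=np.array([.107,.994,0]);ez=np.array([0,0,1])
def P(cam,h,th,r,y,n):
  a=-np.sin(th)*ex+np.cos(th)*ez;m=np.cos(th)*ex+np.sin(th)*ez
  return proj(cam,[h+r*a+y*ey+n*m],s)[0]
S=lambda X,Y:(270+(X-400)/2.857,130+Y/2.857)
for th in(1.45,1.51,1.57,1.63,1.69):
  v=[P("side",h,th,.076,y,n) for y,n in((.02,.009),(.01,.009),(-.01,.009),(-.02,.009),(-.02,-.004))]
  print(th,[(round(400+(q[0]-270)*2.857),round((q[1]-130)*2.857)) for q in v])
B=lambda q:(round((q[0]-200)*2.5),round(300+(q[1]-105)*2.5))
print("full pred",[B(P("side",hf,1.571,.076,y,n)) for y,n in((.02,.009),(-.01,.009),(-.02,.009),(-.02,-.004))], "empty hinge? plate")
print("rail plane corners: plate top right full/empty", [B(P("side",q,0,.02,-.03,.02)) for q in (hf,h)])
o=np.zeros((600,800,3),np.uint8);sd=cv2.imread("pics/s5.png")
o[:300,:]=cv2.resize(sd[170:215,260:380],(800,300),interpolation=cv2.INTER_CUBIC)
o[300:,:]=cv2.resize(sd[135:180,205:325],(800,300),interpolation=cv2.INTER_CUBIC)
cv2.imwrite("pics/v6.png",o)
```

```text
stem top [0.5175 0.0455 0.277 ] collar top [0.5157 0.0464 0.227 ]
full lips L,R wrist [0.4959 0.0328 0.2235] [0.498  0.063  0.2235]
1.45 [(414, 179), (427, 187), (454, 204), (468, 213), (464, 234)]
1.51 [(412, 186), (425, 195), (452, 212), (466, 221), (464, 242)]
1.57 [(411, 194), (424, 202), (451, 219), (465, 228), (463, 249)]
1.63 [(410, 201), (423, 209), (450, 227), (464, 236), (463, 255)]
1.69 [(410, 208), (423, 217), (449, 234), (463, 243), (464, 262)]
full pred [(24, 429), (48, 444), (57, 450), (57, 466)] empty hinge? plate
rail plane corners: plate top right full/empty [(169, 399), (352, 495)]
```

Everything is consistent: the opened hook is level to about 0.03 rad and the chanter is at about (0.517, 0.046). Descending to grasp the stem.

Request:
{"method": "drive_tool", "body": {
  "motion": [
    [[0.6, -0.004, -0.002, -0.08, 0, 0, 0], [0.6, -0.004, -0.002, -0.15, 0, 0, 0], [0.6, -0.004, -0.002, -0.213, 0, 0, 0], [0.6, -0.004, -0.002, -0.213, 0, 0, 0], [0.3, -0.004, -0.002, -0.213, 0, 0, 0], [0.25, -0.004, -0.002, -0.213, 0, 0, 0], [0.2, -0.004, -0.002, -0.213, 0, 0, 0], [0.15, -0.004, -0.002, -0.213, 0, 0, 0], [0.1, -0.004, -0.002, -0.213, 0, 0, 0], [0.1, -0.004, -0.002, -0.213, 0, 0, 0]]
  ],
  "force": 15
}}

```text
time: 11.4
ee_pos: [0.5177, 0.0456, 0.253]
tcp_rot: [0.052, 0.999, 0.0, 0.001]
wrist_force: [-0.1, 1.8, 2.7]
width: 0.0172
gripper_force: 15.0
```

Request:
{"method": "drive_tool", "body": {
  "motion": [
    [[0.1, 0, 0, 0.008, 0, 0, 0], [0.1, 0, 0, 0.016, 0, 0, 0], [0.1, 0, 0, 0.03, 0, 0, 0], [0.1, 0, 0, 0.03, 0, 0, 0]]
  ]
}}

```text
time: 11.9
ee_pos: [0.5177, 0.0454, 0.2683]
tcp_rot: [0.053, 0.999, 0.0, 0.001]
wrist_force: [-0.6, -0.3, -1.8]
width: 0.0173
gripper_force: 15.0
```

Request:
{"method": "drive_tool", "body": {
  "motion": [
    [[0.1, -0.04, 0.004, 0, 0, 0, 0], [0.1, -0.085, 0.009, 0, 0, 0, 0], [0.1, -0.129, 0.014, 0, 0, 0, 0], [0.1, -0.134, -0.04, 0, 0, 0, 0], [0.1, -0.141, -0.1, 0, 0, 0, 0], [0.1, -0.147, -0.16, 0, 0, 0, 0], [0.1, -0.154, -0.22, 0, 0, 0, 0], [0.1, -0.16, -0.28, 0, 0, 0, 0], [0.1, -0.165, -0.323, 0, 0, 0, 0], [0.1, -0.165, -0.323, 0, 0, 0, 0], [0.1, -0.165, -0.323, 0, 0, 0, 0]]
  ]
}}

```text
time: 13.28
ee_pos: [0.4348, -0.1159, 0.2675]
tcp_rot: [0.053, 0.999, 0.0, -0.0]
wrist_force: [0.0, -0.0, -1.8]
width: 0.0178
gripper_force: 15.0
```

Run:
```python
from h import *
s=manip.get_state();print(s["time"],s["ee_pos"],s["tcp_rot"],s["wrist_force"],s["width"])
w=manip.get_image("wrist");sd=manip.get_image("side");t=manip.get_image("top")
for n,i in(("w6",w),("s6",sd),("t6",t)): cv2.imwrite(f"pics/{n}.png",i)
o=np.zeros((600,800,3),np.uint8)
o[:,:400]=cv2.resize(w[90:290,190:323],(400,600),interpolation=cv2.INTER_CUBIC)
o[:,400:]=cv2.resize(sd[130:280,240:340],(400,600),interpolation=cv2.INTER_CUBIC)
cv2.imwrite("pics/v7.png",o)
```

```text
13.275 [ 0.4348409  -0.11593533  0.26750548] [ 5.26113360e-02  9.98615060e-01  9.73949063e-05 -1.68882216e-05] [ 4.92104954e-04 -5.51699183e-03 -1.78447378e+00] 0.01779918349375277
```

View pics/v7.png

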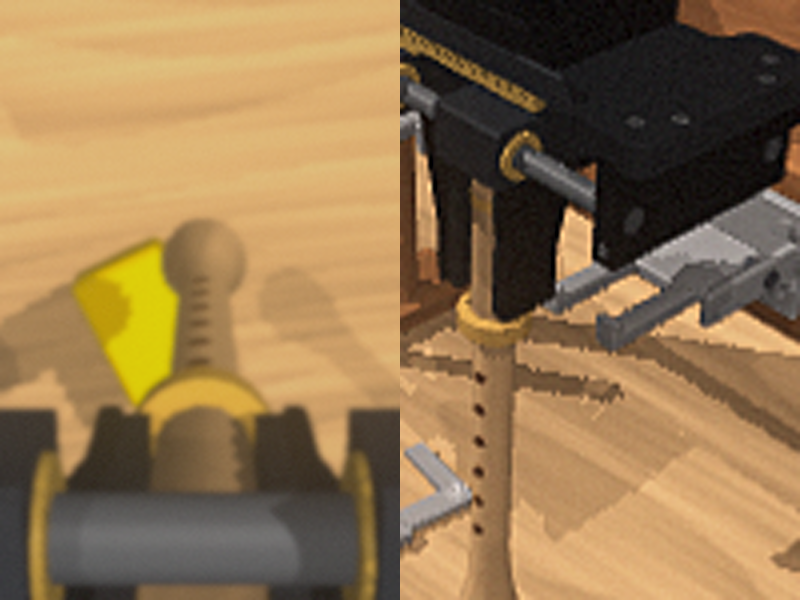

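The crops show the chanter held upright with its collar at (495,315), just short of the opened fork, whose right lip is at (610,330). It's well in line. One numeric check of the lateral offset from the earlier wrist picture before inserting.

Run:
```python
from h import *
np.set_printoptions(precision=4,suppress=True)
w=cv2.imread("pics/w5.png");hsv=cv2.cvtColor(w,cv2.COLOR_BGR2HSV)
s=dict(ee_pos=np.array([0.51951852,0.04714728,0.35876596]),tcp_rot=np.array([5.15948614e-02,9.98668028e-01,-2.01288558e-04,-3.14975747e-04]))
ex=np.array([.994,-.107,0]);ey=np.array([.107,.994,0])
m=(hsv[...,1]<60)&(hsv[...,2]>70)
ch=np.array([.5166,.046,0])
for v in (172,178,184,190):
  for nm,(a,b) in dict(empty=(25,115),full=(215,305)).items():
    x=np.where(m[v,a:b])[0]+a
    runs=np.split(x,np.where(np.diff(x)>1)[0]+1) if len(x) else []
    runs=[r for r in runs if len(r)>3]
    print(v,nm,[(r[0],r[-1]) for r in runs],[ (onz("wrist",(q,v),.219,s)-ch)[:2]@np.c_[ex[:2],ey[:2]] for r in runs for q in (r[0]-.5,r[-1]+.5)])
```

```text
172 empty [(np.int64(46), np.int64(57)), (np.int64(77), np.int64(88))] [array([-0.0129, -0.1867]), array([-0.0129, -0.1751]), array([-0.0128, -0.157 ]), array([-0.0128, -0.1459])]
172 full [(np.int64(223), np.int64(249)), (np.int64(269), np.int64(278))] [array([-0.0128, -0.0274]), array([-0.0129, -0.0042]), array([-0.013 ,  0.0121]), array([-0.0131,  0.0206])]
178 empty [(np.int64(47), np.int64(58)), (np.int64(78), np.int64(89))] [array([-0.0075, -0.1865]), array([-0.0074, -0.1749]), array([-0.0074, -0.1568]), array([-0.0074, -0.1456])]
178 full [(np.int64(234), np.int64(243)), (np.int64(269), np.int64(278))] [array([-0.0076, -0.018 ]), array([-0.0077, -0.0094]), array([-0.0078,  0.0121]), array([-0.0078,  0.0207])]
184 empty [(np.int64(48), np.int64(59)), (np.int64(79), np.int64(90))] [array([-0.0019, -0.1864]), array([-0.0019, -0.1747]), array([-0.002 , -0.1566]), array([-0.002 , -0.1453])]
184 full [(np.int64(234), np.int64(240)), (np.int64(272), np.int64(278))] [array([-0.0023, -0.0181]), array([-0.0024, -0.012 ]), array([-0.0025,  0.0148]), array([-0.0025,  0.0208])]
190 empty [(np.int64(49), np.int64(60)), (np.int64(80), np.int64(90))] [array([ 0.0036, -0.1863]), array([ 0.0036, -0.1746]), array([ 0.0035, -0.1563]), array([ 0.0035, -0.146 ])]
190 full [(np.int64(235), np.int64(239)), (np.int64(273), np.int64(278))] [array([ 0.003 , -0.0173]), array([ 0.003 , -0.0129]), array([0.0028, 0.0157]), array([0.0028, 0.0209])]
```

Request:
{"method": "drive_tool", "body": {
  "motion": [
    [[0.1, 0, 0.0024, 0, 0, 0, 0], [0.1, 0.016, 0.0007, 0, 0, 0, 0], [0.1, 0.032, -0.001, 0, 0, 0, 0], [0.1, 0.048, -0.0028, 0, 0, 0, 0], [0.1, 0.064, -0.0045, 0, 0, 0, 0], [0.1, 0.072, -0.0053, 0, 0, 0, 0], [0.1, 0.072, -0.0053, 0, 0, 0, 0]]
  ]
}}

```text
time: 14.3
ee_pos: [0.4711, -0.1189, 0.2674]
tcp_rot: [0.053, 0.999, -0.0, -0.0]
wrist_force: [-0.0, 0.4, -2.5]
width: 0.0176
gripper_force: 15.0
```

Request:
{"method": "drive_tool", "body": {
  "motion": [
    [[0.1, 0.014, -0.0015, 0, 0, 0, 0], [0.1, 0.028, -0.003, 0, 0, 0, 0], [0.1, 0.042, -0.0045, 0, 0, 0, 0], [0.1, 0.055, -0.006, 0, 0, 0, 0], [0.1, 0.055, -0.006, 0, 0, 0, 0]]
  ]
}}

```text
time: 14.92
ee_pos: [0.4988, -0.1219, 0.2673]
tcp_rot: [0.053, 0.999, -0.0, -0.0]
wrist_force: [-0.7, 0.1, -0.9]
width: 0.0178
gripper_force: 15.0
```

Request:
{"method": "drive_tool", "body": {
  "motion": [
    [[0.1, 0, 0, -0.008, 0, 0, 0], [0.1, 0, 0, -0.016, 0, 0, 0], [0.1, 0, 0, -0.022, 0, 0, 0], [0.1, 0, 0, -0.022, 0, 0, 0]]
  ]
}}

```text
time: 15.42
ee_pos: [0.4981, -0.1218, 0.2562]
tcp_rot: [0.053, 0.999, -0.0, -0.0]
wrist_force: [0.3, 0.9, -1.8]
width: 0.0174
gripper_force: 15.0
```

Request:
{"method": "drive_tool", "body": {
  "motion": [
    [[0.1, 0, 0, -0.002, 0, 0, 0], [0.1, 0, 0, -0.004, 0, 0, 0], [0.1, 0, 0, -0.004, 0, 0, 0]]
  ]
}}

```text
time: 15.8
ee_pos: [0.4983, -0.1218, 0.2545]
tcp_rot: [0.053, 0.999, -0.0, -0.0]
wrist_force: [-0.3, -0.5, -1.6]
width: 0.0176
gripper_force: 15.0
```

Request:
{"method": "drive_tool", "body": {
  "motion": [
    [[0.1, 0, 0, -0.001, 0, 0, 0], [0.1, 0, 0, -0.002, 0, 0, 0], [0.1, 0, 0, -0.002, 0, 0, 0]]
  ]
}}

```text
time: 16.18
ee_pos: [0.4984, -0.1218, 0.2535]
tcp_rot: [0.053, 0.999, 0.0, -0.0]
wrist_force: [0.1, -0.8, -0.8]
width: 0.0172
gripper_force: 15.0
```

Request:
{"method": "drive_tool", "body": {
  "motion": [
    [[0.1, 0, 0, -0.001, 0, 0, 0], [0.1, 0, 0, -0.002, 0, 0, 0], [0.1, 0, 0, -0.002, 0, 0, 0]]
  ]
}}

```text
time: 16.55
ee_pos: [0.4984, -0.1218, 0.2526]
tcp_rot: [0.053, 0.999, 0.0, 0.0]
wrist_force: [-0.1, 0.5, -0.7]
width: 0.0176
gripper_force: 15.0
```

Request:
{"method": "drive_tool", "body": {
  "motion": [
    [[0.1, 0, 0, -0.001, 0, 0, 0], [0.1, 0, 0, -0.002, 0, 0, 0], [0.1, 0, 0, -0.002, 0, 0, 0]]
  ]
}}

```text
time: 16.92
ee_pos: [0.4985, -0.1219, 0.2522]
tcp_rot: [0.052, 0.999, -0.0, 0.0]
wrist_force: [-1.9, 0.9, 4.3]
width: 0.0173
gripper_force: 15.0
```

Request:
{"method": "drive_tool", "body": {
  "motion": [
    [[0.1, 0, 0, 0, 0, 0, 0]]
  ]
}}

```text
time: 17.05
ee_pos: [0.4985, -0.1219, 0.2522]
tcp_rot: [0.052, 0.999, -0.0, 0.0]
wrist_force: [-1.3, 0.9, 4.7]
width: 0.0172
gripper_force: 15.0
```

Seated at the same height as on the old hook. I'll relieve the press slightly and let go.

Request:
{"method": "drive_tool", "body": {
  "motion": [
    [[0.1, 0, 0, 0.001, 0, 0, 0], [0.22, 0, 0, 0.001, 0, 0, 0], [0.3, 0, 0, 0.001, 0, 0, 0], [0.45, 0, 0, 0.001, 0, 0, 0], [0.6, 0, 0, 0.001, 0, 0, 0], [0.6, 0, 0, 0.001, 0, 0, 0], [0.6, 0, 0, 0.001, 0, 0, 0], [0.6, 0, 0, 0.001, 0, 0, 0], [0.6, 0, 0, 0.001, 0, 0, 0]]
  ]
}}

```text
time: 18.18
ee_pos: [0.4984, -0.1218, 0.2521]
tcp_rot: [0.053, 0.999, 0.0, 0.0]
wrist_force: [0.6, 0.8, -0.7]
width: 0.0524
gripper_force: 0.0
```

Request:
{"method": "drive_tool", "body": {
  "motion": [
    [[0.6, 0, 0, 0.06, 0, 0, 0], [0.6, 0, 0, 0.16, 0, 0, 0], [0.6, 0, 0, 0.22, 0, 0, 0], [0.6, 0, 0, 0.22, 0, 0, 0]]
  ]
}}

```text
time: 18.68
ee_pos: [0.4994, -0.1219, 0.3649]
tcp_rot: [0.052, 0.999, 0.0, 0.003]
wrist_force: [-0.2, 0.3, -1.0]
width: 0.0522
gripper_force: 0.0
```

Run:
```python
from h import *
np.set_printoptions(precision=4,suppress=True)
s=manip.get_state();print(s["time"],s["ee_pos"],s["wrist_force"])
w=manip.get_image("wrist");cv2.imwrite("pics/w7.png",w);cv2.imwrite("pics/s7.png",manip.get_image("side"))
hsv=cv2.cvtColor(w,cv2.COLOR_BGR2HSV)
# collar: saturated yellow-ish ring ; print blobs
m=cv2.inRange(hsv,(18,130,90),(28,255,255))
n,l,st,c=cv2.connectedComponentsWithStats(m)
for i in range(1,n):
    if st[i,4]>40: print(st[i],c[i])
ex=np.array([.994,-.107,0]);ey=np.array([.107,.994,0]);h=np.array([.550,-.1277,.0])
g=(hsv[...,1]<60)&(hsv[...,2]>70)
for v in range(150,200,8):
    x=np.where(g[v,200:320])[0]+200
    r=[q for q in (np.split(x,np.where(np.diff(x)>1)[0]+1) if len(x) else []) if len(q)>3]
    print(v,[(int(q[0]),int(q[-1])) for q in r])
for v,u in ((187.,257.),(188,256)):
    p=onz("wrist",(u,v),.227,s)-h;print("px",u,v,p@ex,p@ey)
```

```text
18.675 [ 0.4994 -0.1219  0.3649] [-0.1982  0.2869 -1.0094]
[ 219  111   44   48 1325] [240.5691 135.2649]
[243 170  29  27 391] [256.89   181.9642]
[127 240  23  58 671] [136.0835 268.4858]
[367 240  20  58 384] [380.4688 266.638 ]
[ 152  305  335   22 4079] [325.572  317.0843]
150 []
158 []
166 [(235, 244), (269, 278)]
174 [(235, 244), (269, 278)]
182 [(235, 241), (273, 278)]
190 [(235, 241), (273, 277)]
198 [(236, 244), (270, 277)]
px 257.0 187.0 -0.05298230885751363 0.001267036880035776
px 256 188 -0.05209410006693237 0.0004083100940417894
```

The chanter hangs centred: the collar spans u 243–272 between the prongs at 235–278. Now for the emptied hook, which I'll straddle and grip by the outside of its fork.

Request:
{"method": "drive_tool", "body": {
  "motion": [
    [[0.6, 0.005, 0.1, 0, 0, 0, 0], [0.6, 0.01, 0.2, 0, 0, 0, 0], [0.6, 0.015, 0.3, 0, 0, 0, 0], [0.6, 0.019, 0.339, 0, 0, 0, 0], [0.6, 0.019, 0.339, -0.1, 0, 0, 0], [0.6, 0.019, 0.339, -0.2, 0, 0, 0], [0.6, 0.019, 0.339, -0.25, 0, 0, 0], [0.6, 0.019, 0.339, -0.3, 0, 0, 0], [0.6, 0.019, 0.339, -0.3, 0, 0, 0]]
  ],
  "force": 20
}}

```text
time: 19.9
ee_pos: [0.5063, 0.0466, 0.2095]
tcp_rot: [0.053, 0.999, -0.001, -0.003]
wrist_force: [1.2, 0.5, -0.3]
width: 0.052
gripper_force: 0.0
```

Request:
{"method": "drive_tool", "body": {
  "motion": [
    [[0.5, 0, 0, 0, 0, 0, 0], [0.45, 0, 0, 0, 0, 0, 0], [0.4, 0, 0, 0, 0, 0, 0], [0.4, 0, 0, 0, 0, 0, 0], [0.4, 0, 0, 0, 0, 0, 0]]
  ]
}}

```text
time: 20.52
ee_pos: [0.5084, 0.0476, 0.213]
tcp_rot: [0.052, 0.999, 0.0, 0.001]
wrist_force: [-0.5, -1.5, 5.3]
width: 0.0397
gripper_force: 20.0
```

Request:
{"method": "drive_tool", "body": {
  "motion": [
    [[0.4, 0, 0, 0.006, 0, 0, 0], [0.4, 0.0006, 0, 0.012, 0, 0, 0], [0.4, 0.0013, 0, 0.018, 0, 0, 0], [0.4, 0.0024, 0, 0.024, 0, 0, 0], [0.4, 0.0054, -0.0005, 0.035, 0, 0, 0], [0.4, 0.0054, -0.0005, 0.035, 0, 0, 0]]
  ]
}}

```text
time: 21.28
ee_pos: [0.5098, 0.0474, 0.2295]
tcp_rot: [0.053, 0.999, -0.0, -0.001]
wrist_force: [-1.9, -0.9, -1.8]
width: 0.0398
gripper_force: 20.0
```

Request:
{"method": "drive_tool", "body": {
  "motion": [
    [[0.3, 0.0066, -0.0007, 0.0168, 0, 0, 0], [0.3, 0.0155, -0.0017, 0.0324, 0, 0, 0], [0.3, 0.023, -0.0025, 0.042, 0, 0, 0], [0.3, 0.031, -0.0033, 0.051, 0, 0, 0], [0.3, 0.04, -0.0043, 0.0585, 0, 0, 0], [0.3, 0.0495, -0.0053, 0.0656, 0, 0, 0], [0.3, 0.06, -0.0064, 0.0715, 0, 0, 0], [0.3, 0.071, -0.0076, 0.0764, 0, 0, 0], [0.3, 0.071, -0.0076, 0.0764, 0, 0, 0]]
  ]
}}

```text
time: 22.4
ee_pos: [0.5458, 0.0435, 0.2687]
tcp_rot: [0.053, 0.999, -0.0, -0.0]
wrist_force: [-4.4, 0.6, 0.7]
width: 0.0398
gripper_force: 20.0
```

Run:
```python
from h import *
np.set_printoptions(precision=1,suppress=True)
s=manip.get_state();print(s["time"],s["ee_pos"],s["wrist_force"],s["width"])
sd=manip.get_image("side");cv2.imwrite("pics/s8.png",sd)
hsv=cv2.cvtColor(sd,cv2.COLOR_BGR2HSV)
g=((hsv[...,1]<60)&(hsv[...,2]>70)).astype(np.uint8)
# steel at old prong place of full hook: compare with first picture
s5=cv2.cvtColor(cv2.imread("pics/s5.png"),cv2.COLOR_BGR2HSV);g5=((s5[...,1]<60)&(s5[...,2]>70)).astype(np.uint8)
for r in range(120,180,3): print(r,"".join(".51B"[int(a)+2*int(b)] for a,b in zip(g5[r,205:280],g[r,205:280])))
```

```text
22.4 [0.5 0.  0.3] [-4.4  0.6  0.7] 0.03976823481664065
120 BBBBBBBBBBB.............111111.............................................
123 BBBBBBBBBB..............111.1..............................................
126 BBBBBBBBBB1................111....111......................................
129 BBBBBBBBBB..................1111...........................................
132 BBBBBBBBBB..5.................111..........................................
135 BBB............................11.........5555.............................
138 ..................................111.....55555555BB.......................
141 ....................................11....555.5555B555BBBB.................
144 ...................................5555...5..5.5BBBBB555555BBBBB...........
147 ...........................BBBB5BBB..1.555B..1BB5BBBBB55B55BB55BB..........
150 .....................111111111BBBBB555555555B5BBB5BBBBB55BB5..5B5..........
153 .....................11111.11BB55555555555555555BB55BBBB5BBBBB.BB..........
156 .....................111.......55555555555BBB555BBBBBBBBBBB5BB.B5..........
159 ......5555555555................5.555555555BBBBBBBBBBB....BB5B.BB..........
162 .......555555555.............5555555555BBBBBBBBBBBB555B.11.11BBBB..........
165 ................555555555555555555.....BBBB11BB..........115.BBBB..........
168 ................55555555555...................................BB...........
171 ...................5.......................................................
174 ...........................................................................
177 ...........................................................................
```

The arm is following: the old prong pixels have emptied and the width is still 39.8 mm. Continuing up, then feeling for the stop.

Request:
{"method": "drive_tool", "body": {
  "motion": [
    [[0.3, 0.01, -0.001, 0.0035, 0, 0, 0], [0.3, 0.02, -0.002, 0.0065, 0, 0, 0], [0.3, 0.029, -0.003, 0.008, 0, 0, 0], [0.3, 0.029, -0.003, 0.008, 0, 0, 0]]
  ]
}}

```text
time: 22.95
ee_pos: [0.5606, 0.0419, 0.2727]
tcp_rot: [0.052, 0.999, -0.0, 0.0]
wrist_force: [-4.7, -0.5, 0.3]
width: 0.0398
gripper_force: 20.0
```

Request:
{"method": "drive_tool", "body": {
  "motion": [
    [[0.3, 0.003, 0, 0.0005, 0, 0, 0], [0.3, 0.006, -0.0006, 0.0008, 0, 0, 0], [0.3, 0.006, -0.0006, 0.0008, 0, 0, 0]]
  ]
}}

```text
time: 23.32
ee_pos: [0.5634, 0.0416, 0.273]
tcp_rot: [0.052, 0.999, -0.0, 0.0]
wrist_force: [-5.3, -0.2, 1.5]
width: 0.0399
gripper_force: 20.0
```

Request:
{"method": "drive_tool", "body": {
  "motion": [
    [[0.3, 0.0015, 0, 0, 0, 0, 0], [0.3, 0.003, 0, 0, 0, 0, 0], [0.3, 0.003, 0, 0, 0, 0, 0]]
  ]
}}

```text
time: 23.7
ee_pos: [0.5648, 0.0415, 0.2731]
tcp_rot: [0.052, 0.999, -0.0, 0.0]
wrist_force: [-5.2, -0.6, 1.4]
width: 0.0395
gripper_force: 20.0
```

Request:
{"method": "drive_tool", "body": {
  "motion": [
    [[0.3, 0.0015, 0, 0, 0, 0, 0], [0.3, 0.003, 0, 0, 0, 0, 0], [0.3, 0.003, 0, 0, 0, 0, 0]]
  ]
}}

```text
time: 24.08
ee_pos: [0.5663, 0.0414, 0.2732]
tcp_rot: [0.052, 0.999, -0.0, 0.0]
wrist_force: [-5.4, -1.4, 2.1]
width: 0.0395
gripper_force: 20.0
```

Request:
{"method": "drive_tool", "body": {
  "motion": [
    [[0.3, 0.001, 0, 0, 0, 0, 0], [0.3, 0.002, 0, 0, 0, 0, 0], [0.3, 0.002, 0, 0, 0, 0, 0]]
  ]
}}

```text
time: 24.45
ee_pos: [0.5672, 0.0413, 0.2732]
tcp_rot: [0.052, 0.999, -0.001, 0.0]
wrist_force: [-4.4, -0.4, 2.3]
width: 0.0398
gripper_force: 20.0
```

Request:
{"method": "drive_tool", "body": {
  "motion": [
    [[0.3, 0.001, 0, 0, 0, 0, 0], [0.3, 0.002, 0, 0, 0, 0, 0], [0.3, 0.002, 0, 0, 0, 0, 0]]
  ]
}}

```text
time: 24.82
ee_pos: [0.5682, 0.0412, 0.2733]
tcp_rot: [0.052, 0.999, -0.001, 0.0]
wrist_force: [-6.0, -0.9, 2.2]
width: 0.0393
gripper_force: 20.0
```

Request:
{"method": "drive_tool", "body": {
  "motion": [
    [[0.3, 0.001, 0, 0, 0, 0, 0], [0.3, 0.001, 0, 0, 0, 0, 0]]
  ]
}}

```text
time: 25.08
ee_pos: [0.5687, 0.0411, 0.2733]
tcp_rot: [0.052, 0.999, -0.001, 0.0]
wrist_force: [-5.6, -1.2, 1.6]
width: 0.0399
gripper_force: 20.0
```

Run:
```python
from h import *
np.set_printoptions(precision=1,suppress=True)
s=manip.get_state();print(s["ee_pos"]*1000,s["wrist_force"])
sd=manip.get_image("side");cv2.imwrite("pics/s9.png",sd)
hf=np.array([.569,.0411,.215]);ex=np.array([.994,-.107,0]);ey=np.array([.107,.994,0]);ez=np.array([0,0,1])
for th in (0,.06,.12,.2):
  a=-np.sin(th)*ex+np.cos(th)*ez;m=np.cos(th)*ex+np.sin(th)*ez
  print(th,proj("side",[hf+.076*a+y*ey-.004*m for y in (.02,-.02)]).tolist(), proj("top",[hf+.076*a+y*ey-.004*m for y in (.02,-.02)]).tolist())
hsv=cv2.cvtColor(sd,cv2.COLOR_BGR2HSV)
g=((hsv[...,1]<60)&(hsv[...,2]>60))
for r in range(95,160,3): print(r,"".join(".#"[int(b)] for b in g[r,220:280]))
```

```text
[568.7  41.1 273.3] [-5.6 -1.2  1.6]
0 [[240.1838604293174, 111.21212393793388], [254.54110848545182, 117.8802726957385]] [[217.1541434884317, 175.61681012252632], [237.0654449725661, 177.2428454211585]]
0.06 [[238.21708758417643, 112.04206610656725], [252.54659538874, 118.76464104129754]] [[216.9554886754289, 177.89132188416815], [236.86974160207293, 179.52309184771224]]
0.12 [[236.25480990327475, 113.0156846975217], [250.5527999641127, 119.79721478736899]] [[216.7752567448606, 180.17190546511398], [236.68481010464944, 181.80880013702827]]
0.2 [[233.6603625117349, 114.53226124023469], [247.9107484653461, 121.3991219575012]] [[216.56504776716162, 183.20339601533837], [236.45648871078572, 184.84611819662928]]
95 ..................###.......................................
98 ............................................................
101 ......................................###...................
104 .......................................#####................
107 ............................................................
110 .......................................................
[... 345 characters left out ...]
...........#####.....##...........................
131 .....................######....##...........................
134 .....................#####...#.##...........................
137 .....................############...........................
140 ......................############....###...................
143 ......................#########################.............
146 ...............######.############################..........
149 ......##############..########################.###..........
152 ......#############....###########################..........
155 ......#####................#######################..........
158 .............................##########....#######..........
```

The prong end is at side pixel (241,113), against a prediction of (240,111) for fully folded, so it is flat to within about 0.05 rad. Release and retreat.

Request:
{"method": "drive_tool", "body": {
  "motion": [
    [[0.45, 0, 0, 0, 0, 0, 0], [0.55, 0, 0, 0, 0, 0, 0], [0.65, 0, 0, 0, 0, 0, 0], [0.65, 0, 0, 0, 0, 0, 0], [0.65, 0, 0, 0.08, 0, 0, 0], [0.65, 0, 0, 0.18, 0, 0, 0], [0.65, -0.05, 0, 0.28, 0, 0, 0], [0.65, -0.12, 0, 0.28, 0, 0, 0], [0.65, -0.2, 0, 0.28, 0, 0, 0], [0.65, -0.2, 0, 0.28, 0, 0, 0]]
  ]
}}

```text
time: 26.38
ee_pos: [0.4676, 0.0416, 0.4138]
tcp_rot: [0.052, 0.999, 0.001, 0.002]
wrist_force: [1.3, -0.7, 0.5]
width: 0.057
gripper_force: 0.0
```

Run:
```python
from h import *
np.set_printoptions(precision=4,suppress=True)
s=manip.get_state();print(s["time"],s["ee_pos"],s["wrist_force"])
w=manip.get_image("wrist");sd=manip.get_image("side");cv2.imwrite("pics/w10.png",w);cv2.imwrite("pics/s10.png",sd)
h=np.array([.550,-.1277,.215]);hf=np.array([.569,.0411,.215]);ex=np.array([.994,-.107,0]);ey=np.array([.107,.994,0]);ez=np.array([0,0,1])
B=lambda q:q.round(1).tolist()
for th in (0,.06,.12,.2):
  a=-np.sin(th)*ex+np.cos(th)*ez;m=np.cos(th)*ex+np.sin(th)*ez
  print(th,"side",B(proj("side",[hf+.076*a+y*ey-.004*m for y in (.02,-.02)])),"wrist",B(proj("wrist",[hf+.076*a+y*ey-.004*m for y in (.02,-.02)],s)))
c=h-.052*ex; print("chanter pred top/collar/foot", B(proj("side",[c+z*ez for z in(.062,.008,-.156)])))
def show(im,r0,r1,c0,c1,st,f):
  q=f(cv2.cvtColor(im,cv2.COLOR_BGR2HSV))
  for r in range(r0,r1,st): print(r,"".join(".#"[int(b)] for b in q[r,c0:c1]))
st=lambda x:(x[...,1]<60)&(x[...,2]>60)
print("side full hook from col 225");show(sd,105,135,225,275,2,st)
print("collar side from 265");show(sd,160,215,262,312,3,lambda x:(x[...,0]>17)&(x[...,0]<28)&(x[...,1]>140))
```

```text
26.375 [0.4676 0.0416 0.4138] [ 1.2744 -0.6526  0.4721]
0 side [[240.2, 111.2], [254.5, 117.9]] wrist [[288.9, 298.1], [244.6, 298.1]]
0.06 side [[238.2, 112.0], [252.5, 118.8]] wrist [[289.1, 293.5], [244.6, 293.4]]
0.12 side [[236.3, 113.0], [250.6, 119.8]] wrist [[289.2, 288.7], [244.6, 288.6]]
0.2 side [[233.7, 114.5], [247.9, 121.4]] wrist [[289.2, 282.1], [244.6, 282.0]]
chanter pred top/collar/foot [[296.5, 167.5], [294.4, 198.2], [288.8, 273.7]]
side full hook from col 225
105 ..................................................
107 ..................................................
109 ..................................................
111 ..................................................
113 ................#######...........................
115 ...............#####..............................
117 ...............######.......#####.................
119 ...............######.....########................
121 ................###.......#####...................
123 ................#####.....######..................
125 ................####......######..................
127 .....
[... 576 characters left out ...]
........................................
181 ..................................................
184 ..................................................
187 ..................................................
190 ..................................................
193 ..................................................
196 ........................###............#..........
199 ........................#.#............###........
202 ..........................#..#########.##.........
205 ...........................#...#..................
208 ..................................................
211 ..................................................
214 ..................................................
```

Both prongs stand upright, with ends at (241,114) and (253,118). The angle reads 0 to 0.08 rad, so I'll press it gently from the front by feel to be sure.

Request:
{"method": "drive_tool", "body": {
  "motion": [
    [[0.25, 0.06, 0.002, 0, 0, 0, 0], [0.25, 0.135, 0.003, -0.06, 0, 0, 0], [0.25, 0.135, 0.003, -0.15, 0, 0, 0], [0.25, 0.135, 0.003, -0.23, 0, 0, 0], [0.25, 0.135, 0.003, -0.266, 0, 0, 0], [0.25, 0.135, 0.003, -0.266, 0, 0, 0]]
  ],
  "force": 20
}}

```text
time: 27.22
ee_pos: [0.5368, 0.0431, 0.2768]
tcp_rot: [0.053, 0.999, -0.001, -0.002]
wrist_force: [-0.3, 0.4, -0.6]
width: 0.022
gripper_force: 0.0
```

Request:
{"method": "drive_tool", "body": {
  "motion": [
    [[0.25, 0.012, -0.001, 0, 0, 0, 0], [0.25, 0.022, -0.002, 0, 0, 0, 0], [0.25, 0.028, -0.003, 0, 0, 0, 0], [0.25, 0.028, -0.003, 0, 0, 0, 0]]
  ]
}}

```text
time: 27.72
ee_pos: [0.5509, 0.0418, 0.2794]
tcp_rot: [0.053, 0.999, 0.0, 0.0]
wrist_force: [0.1, -0.1, -0.5]
width: 0.0219
gripper_force: 0.0
```

Request:
{"method": "drive_tool", "body": {
  "motion": [
    [[0.25, 0.002, 0, 0, 0, 0, 0], [0.25, 0.004, 0, 0, 0, 0, 0], [0.25, 0.004, 0, 0, 0, 0, 0]]
  ]
}}

```text
time: 28.1
ee_pos: [0.5524, 0.0418, 0.2792]
tcp_rot: [0.053, 0.999, -0.0, -0.0]
wrist_force: [-1.1, -0.3, 0.6]
width: 0.0219
gripper_force: 0.4
```

Request:
{"method": "drive_tool", "body": {
  "motion": [
    [[0.25, 0.0015, 0, 0, 0, 0, 0], [0.25, 0.003, 0, 0, 0, 0, 0]]
  ]
}}

```text
time: 28.35
ee_pos: [0.5537, 0.0417, 0.2791]
tcp_rot: [0.053, 0.999, -0.0, -0.001]
wrist_force: [-3.4, 0.5, 1.2]
width: 0.0217
gripper_force: 1.5
```

Request:
{"method": "drive_tool", "body": {
  "motion": [
    [[0.25, 0.001, 0, 0, 0, 0, 0], [0.25, 0.0015, 0, 0, 0, 0, 0]]
  ]
}}

```text
time: 28.6
ee_pos: [0.5538, 0.0417, 0.2791]
tcp_rot: [0.053, 0.999, -0.0, -0.001]
wrist_force: [-5.7, 0.0, 3.6]
width: 0.022
gripper_force: 2.9
```

Request:
{"method": "drive_tool", "body": {
  "motion": [
    [[0.25, 0.001, 0, 0, 0, 0, 0], [0.25, 0.001, 0, 0, 0, 0, 0]]
  ]
}}

```text
time: 28.85
ee_pos: [0.5539, 0.0417, 0.2792]
tcp_rot: [0.053, 0.999, -0.0, -0.002]
wrist_force: [-6.6, 0.9, 3.2]
width: 0.0217
gripper_force: 3.3
```

Position holds at 0.554 while the force climbs, so the hook is flat on its stop. Back away and hand in.

Request:
{"method": "drive_tool", "body": {
  "motion": [
    [[0.25, -0.02, 0.001, 0, 0, 0, 0], [0.25, -0.05, 0.003, 0.02, 0, 0, 0], [0.25, -0.08, 0.005, 0.12, 0, 0, 0], [0.25, -0.16, 0.005, 0.24, 0, 0, 0], [0.25, -0.16, 0.005, 0.24, 0, 0, 0], [0.25, -0.16, 0.005, 0.24, 0, 0, 0]]
  ]
}}

```text
time: 29.6
ee_pos: [0.4748, 0.0445, 0.4002]
tcp_rot: [0.052, 0.999, 0.001, 0.001]
wrist_force: [-0.2, -0.9, -1.3]
width: 0.022
gripper_force: 0.0
```

Run:
```python
from h import *
s=manip.get_state();print(s["time"],s["ee_pos"],s["wrist_force"]);print(manip.hand_in())
```

```text
29.6 [0.47479438 0.04452399 0.40019826] [-0.22633641 -0.88431517 -1.28624395]
the job is handed in; nothing more can be done
None
```

The job is handed in at 29.6 s, with no verdict returned: the folded hook is down and latched, the chanter hangs centred in its fork, and the emptied hook is folded flat on its stop; on the first try the shut fingers slipped into the fork slot and pressed about 45 N on its root before I backed out.

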